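# Set a cooler plate to the scribed line and snap the bent heat pipe into its clips

### The arm

A 6-joint arm with a two-finger parallel gripper is mounted at the origin on a cart in front of the work surface, level with it; the furniture and walls round the work are solid. World frame = base frame: x ahead of the robot, y to its left, z up, the work surface at z = 0. Lengths are in m, angles in rad, forces in N, time in s.
With the tool pointing down it reaches from about 0.25 to 0.775 m from the base axis. Payload 4 kg.
Tool frame: the origin (TCP) lies midway between the tips of the shut fingers; the grasp point (between the pads) lies 19 mm behind it; z points along the fingers, y is the line along which they close (so a half turn about z gives the same grasp; the last joint's range is limited). The gripper opens to 94 mm and grips with 3 to 60 N. Pads are 16 mm wide; open, the fingers measure 119 mm over their backs; the gripper's body (75 mm by 177 mm) begins 78 mm behind the grasp point.
Start: joints at [-1.405, 0.087, 1.371, -0, 1.684, -0.103], TCP at [0.146, -0.53, 0.206] pointing down, gripper open.
Joint ranges: [-3.1, 3.1], [-0.76, 2.03], [0.27, 2.55], [-1.08, 4.22], [0.17, 2.65], [-2.57, 2.57]. Speed limits (rad/s): [2.79, 2.79, 3.14, 3.14, 3.14, 3.14].

### API

Orientations are given as [roll, pitch, yaw] about the fixed x, y, z axes, in that order (R = Rz(yaw) Ry(pitch) Rx(roll)).
In Python, from bench import robot gives the robot as it stands.
- The arm moves only by the tool servo_tool, never from a script. Its argument "moves" is a list of rows, each a list of 5 numbers: the shift along the tool's x, y, z in units of 25 mm (1.0 is 25 mm), then the turn about the tool's z in units of 6 degrees (1.0 is 6 degrees), then the closure, from 0 (fully open) to 1 (shut). In form: [[dx, dy, dz, yaw, gripper], ...]. A call has 1 to 10 rows; each row is the pose to reach, as a shift and turn from the pose commanded when the call began, along the tool's axes at that moment; what a row does not reach only later rows make up. A row lasts 1/12 s, in which the tool goes at most 41.7 mm and 7.16 degrees, less where a joint would pass 70% of its speed; a pose out of reach is approached as far as the arm can. A call with a gripper value outside its range is refused whole. The fingers move at their own pace and stop on an object; the grip force is fixed at half the most. Time passes only in rows, so rows that repeat a pose let the fingers close. It gives the time, the measured TCP pose, the force, the opening and the grip force at its end, in the units of the state.
- robot.get_obs(): the state, without advancing time (a new reading comes with each control period).
- robot.snapshot(name): name is "scene" or "side" or "wrist"; returns a dict with "image" (480x640x3 uint8, blue, green, red), "fx", "fy", "cx", "cy" (pixels), "eye" and "orientation" of the camera in the world; the wrist camera has in their place "T_tool_cam" (4x4, takes a point from camera to tool coordinates, whose origin is the TCP and whose axes are the flange's). Camera axes: x right, y down, z forward; pixel columns grow to the right and rows downward; lengths in m; the calibration is good to about 2 mm. A picture is of the moment at which its call begins: read the wrist's pose just before it. There is no depth.
- robot.close_job(): hands the job in; it is judged then, once.
The state is a dict: "time": time; "joint_positions": joint angles; "qvel": joint speeds; "joint_torque": joint torques, N m; "tool_pos": TCP position; "ee_rot": TCP orientation; "wrist_force": force on the tool from outside, world axes, zero at the start; "wrist_torque": the same for the moment, N m; "width": finger opening in m; "finger_force": force on a finger pad.
Only numpy, scipy, OpenCV 4.12 (cv2) and the standard library are available. Lean on these libraries where they do the work, as an engineer would, in place of code of your own. Each camera call takes 0.05 s, during which the arm holds its last target. There are 200 camera calls.

### The job

Lay up the laptop cooler in the soldering fixture. Slide the copper base plate along the fixture's bed, without lifting it, until it lies flush against the steel fence with its far edge exactly on the scribed line; there is no stop, so do not run past it. Then lay the bent copper heat pipe through the plate's groove and press it fully home in both spring clips, leaving the plate on its line and everything else on the bench where it is.

Things in the scene. Friction and masses are not known exactly. Their poses are not given: they have to be found in the camera images.
- fixture: fixed soldering fixture: dark grey bed 214 (x) x 234 (y) mm, flat top 14 above the bench. Origin under the bed's centre at bench height; x = push direction (away from the robot at yaw 0), y to its left. Steel fence, 5 high, 12 wide, along x from -100 to +76; its guiding face at y=+48 looks to -y. Scribed line across the bed at x=+61. Two spring clips hold the pipe: see notch_a, notch_b
- plate: copper plate, 72 (x) x 76 (y) mm, about 0.33 kg, loose on the bed, askew, short of the line and off the fence. Origin: centre of its underside. Slab 6 thick; on it two ridges 14 wide, 56 long, 3 high leave a groove 14 wide along y through the middle. Its +x edge goes to the line, its +y edge to the fence. Set right, its origin is at x=+25, y=+10 in the fixture
- plate_corner (a point): lower corner of the plate between its +x and +y edges, at (36, 38, 0) in the plate; set right, it coincides with line_corner. Axes as the plate
- line_corner (a point): on the bed where the thin bright scribed line meets the fence, at (61, 48, 14) in the fixture, axes as the fixture. The line runs from here along the fixture's -y for 150 mm and also over the fence's top; nothing stops the plate there
- pipe: bent copper pipe, 8 dia, 60 g, flat on the bench. Origin under the long leg at a place to grip it (fingers either side along its x, tips 2 below its axis); axis 4 above origin. Long leg along y from +156 (thin stub to 166) to the bend point at y=-16, radius 18; short leg, turned 55 deg, on to (62, -60). Seated: axes parallel to the fixture's, origin at (25, -44, 20.5) in it, off the plate
- pipe_seat_a (a point): point on the axis of the long leg, at (0, 140, 4) in the pipe, that belongs in notch_a
- pipe_seat_b (a point): point on the axis of the short leg, at (49, -50, 4) in the pipe, that belongs in notch_b
- notch_a (a point): where the pipe's axis lies when home in the clip beyond the fence: (25, 96, 24.5) in the fixture. Clip 50 wide across the pipe, 18 along it: two sprung steel leaves, flared to 23 at the top (35 above the bench), pinch to 6.4. The pipe runs along the fixture's y; laid in loosely it rests 6 too high, some 7 N beside the clip snaps it down. Home, it clears the fence by 1.5, the groove's floor by 0.5
- notch_b (a point): the same in the other, like clip, at (74, -94, 24.5) in the fixture; the short leg runs through it, turned 55 deg from the fixture's y. Each clip is pressed home on its own; the pipe is free on both sides of it for a fingertip
- flux_jar: small round pale jar with lid, 46 dia x 22, bystander
- solder_reel: reel of solder, 53 dia x 43, standing on its flange, bystander
- paste_syringe: paste syringe lying on the bench, 24x101x13, bystander
- spudger: thin black flat prying stick, 11x120x6, bystander
- spare_pipe: straight copper pipe, 8 dia x 148, lying on the bench; a spare that is not used here; origin under its middle, x along it

How it is judged:
On the way:
1. the plate lies flush against the fence with its far edge on the scribed line, before the pipe is laid in (x of plate_corner in the frame of line_corner between -0.002 and 0.002 m and y of plate_corner in the frame of line_corner between -0.002 and 0.0015 m and angle between the x axis of plate and the x axis of fixture, either way round below 0.035 rad and z of plate_corner in the frame of line_corner below 0.0015 m and distance between pipe_seat_a and notch_a above 0.02 m), for 0.2 s.
At the end, for the whole second after the job is handed in: The plate lies on the bed, its far edge within 2 mm of the scribed line, its side within 2 mm of the fence, square within 2 degrees; the bent pipe is home in both clips (each seat point within 2.5 mm in height and 8 mm in the plane of its notch); both are released and at rest (x of plate_corner in the frame of line_corner between -0.002 and 0.002 m and y of plate_corner in the frame of line_corner between -0.002 and 0.0015 m and angle between the x axis of plate and the x axis of fixture, either way round below 0.035 rad and z of plate_corner in the frame of line_corner below 0.0015 m and z of pipe_seat_a in the frame of notch_a between -0.0025 and 0.0025 m and horizontal distance between pipe_seat_a and notch_a below 0.008 m and z of pipe_seat_b in the frame of notch_b between -0.0025 and 0.0025 m and horizontal distance between pipe_seat_b and notch_b below 0.008 m and linear speed of each of pipe, plate below 0.01 m/s); the robot touches nothing.
It fails at once if the plate was lifted off the bed (z of plate in the frame of fixture above 0.02 m).
It fails at once if the plate was pushed more than 6 mm past the line (x of plate_corner in the frame of line_corner above 0.006 m).
It fails at once if a bystander was moved more than 25 mm (distance of any of flux_jar, solder_reel, paste_syringe, spudger, spare_pipe from where it was at the start of the episode above 0.025 m).
It also fails if it takes over 72 s, if anything falls off the work surface, if the arm or the gripper's body presses on something with over 40 N, if the wrist force passes 120 N, or if a joint passes its speed limit or range.

## Working session

There is one attempt and no reset: what is moved stays moved. The work goes in short steps, Python scripts to look and compute and a tool call to move; the robot and the scene stay as the last step left them, time stands still between calls to the robot, and variables do not carry over. Pictures are saved under pics/ and viewed, at most 10 in all, crops included, and the job is handed in when it is done.

Besides the shell and the picture viewer there is one more tool, called after "Emit:" as a command line: name --pt "numbers of a row" for each row, then --argument value for the rest. servo_tool: Moves the arm, as the interface text tells. Its arguments: {"type":"object","properties":{"moves":{"type":"array"}},"required":["moves"]}

```bash
mkdir -p pics; ls
cat > h.py <<'E'
import numpy as np,cv2
from scipy.spatial.transform import Rotation as R
from bench import robot
def snap(n,f):
    o=robot.get_obs(); s=robot.snapshot(n); cv2.imwrite('pics/'+f+'.png',s['image']); 
    import pickle; pickle.dump((o,s),open('pics/'+f+'.pkl','wb')); return o,s
def load(f):
    import pickle; return pickle.load(open('pics/'+f+'.pkl','rb'))
def rot(q):
    q=np.array(q,float)
    return q if q.shape==(3,3) else (R.from_euler('xyz',q).as_matrix() if q.size==3 else R.from_quat(q).as_matrix())
def cam(o,s):
    if 'T_tool_cam' in s:
        T=np.eye(4);T[:3,:3]=rot(o['ee_rot']);T[:3,3]=o['tool_pos'];T=T@np.array(s['T_tool_cam']);return T[:3,:3],T[:3,3]
    return rot(s['orientation']),np.array(s['eye'])
def pt(f,uv,z):
    o,s=load(f);Rm,e=cam(o,s)
    uv=np.atleast_2d(uv).astype(float)
    d=np.c_[(uv[:,0]-s['cx'])/s['fx'],(uv[:,1]-s['cy'])/s['fy'],np.ones(len(uv))]@Rm.T
    return e+d*((z-e[2])/d[:,2])[:,None]
def px(f,P):
    o,s=load(f);Rm,e=cam(o,s);p=(np.atleast_2d(P)-e)@Rm
    return np.c_[p[:,0]/p[:,2]*s['fx']+s['cx'],p[:,1]/p[:,2]*s['fy']+s['cy']]
E
python3 - <<'E'
from h import *
o,s=snap('scene','scene0');print(o);print({k:v for k,v in s.items() if k!='image'})
o,s=snap('side','side0');print({k:v for k,v in s.items() if k!='image'})
o,s=snap('wrist','wrist0');print({k:v for k,v in s.items() if k!='image'})
E
```

```text
pics
{'time': 0.0, 'joint_positions': array([-1.40508555e+00,  8.79215724e-02,  1.37224446e+00, -1.19061030e-05,
        1.68361340e+00, -1.03122899e-01]), 'qvel': array([-0.00127486, -0.00074744, -0.00015089, -0.00098172,  0.00050114,
        0.00027537]), 'joint_torque': array([ 2.76819637e-04, -3.40180528e+01, -3.02424216e+01,  7.18920864e-02,
        3.29398981e-02, -1.69474511e-04]), 'tool_pos': array([ 0.14597116, -0.52969924,  0.20432744]), 'ee_rot': array([-3.13941627e+00, -2.13336876e-04,  2.68832116e-01]), 'wrist_force': array([-0.6034379 ,  0.250767  , -0.11136383]), 'wrist_torque': array([-0.05780174, -0.04368324,  0.00891963]), 'finger_force': 0.0, 'width': 0.09422152321892896}
{'fx': 531.808118888451, 'fy': 531.808118888451, 'cx': 334.1313572527986, 'cy': 233.31084953955792, 'eye': array([0.07554616, 0.40375433, 0.83087878]), 'orientation': array([-2.4345279 ,  0.00936571, -2.37899808])}
{'fx': 437.6979510696553, 'fy': 437.6979510696553, 'cx': 311.3663301961392, 'cy': 229.26910378690036, 'eye': array([ 0.14240337, -0.75623883,  0.39167887]), 'orientation': array([-1.99763578, -0.00750385, -0.52085846])}
{'fx': 348.4683603229739, 'fy': 348.4683603229739, 'cx': 320.91834703983227, 'cy': 238.74386740512952, 'T_tool_cam': array([[-2.85290885e-04, -9.70920496e-01, -2.39401981e-01,
         6.88318019e-02],
       [ 9.99999377e-01, -1.85734335e-05, -1.11635408e-03,
         2.35486425e-04],
       [ 1.07944455e-03, -2.39402150e-01,  9.70919896e-01,
        -1.78972138e-01],
       [ 0.00000000e+00,  0.00000000e+00,  0.00000000e+00,
         1.00000000e+00]])}
```

View pics/scene0.png

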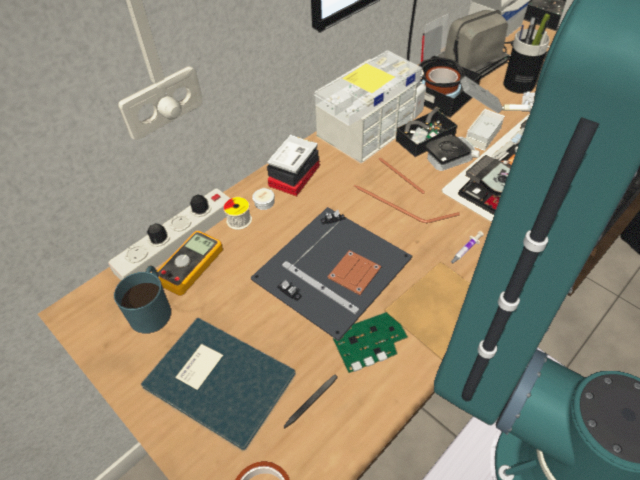

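The scene shows the bed (about 250–410, 208–335), plate (355,272), bent pipe (360,187)–(460,213), spare pipe (400,175) and syringe (467,247). I'll enlarge it.

Run:
```python
from h import *
im=cv2.imread('pics/scene0.png')[155:345,240:490]
cv2.imwrite('pics/c0.png',cv2.resize(im,None,fx=3.15,fy=3.15,interpolation=cv2.INTER_CUBIC))
```

```text
(no output)
```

View pics/c0.png

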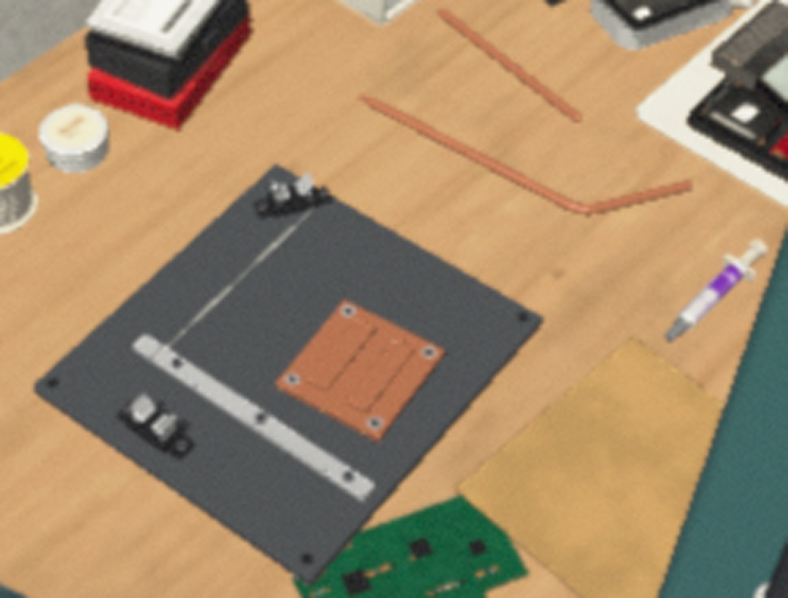

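View pics/side0.png

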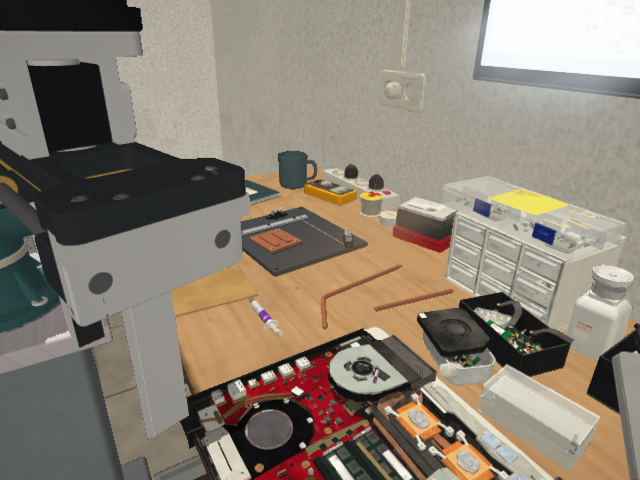

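Crop: bed corners (38,388), (278,166), (542,320), (312,580); plate corners (280,383), (345,302), (443,350), (380,437); pipe end (365,98), bend (587,212), end (690,184).

Run:
```python
from h import *
f='scene0'
c=lambda a:np.array(a,float)/3.15+[240,155]
bed=pt(f,c([(38,388),(278,166),(542,320),(312,580)]),.014)
print('bed',bed.round(4))
# order: (+x,+y),(+x,-y),(-x,-y),(-x,+y)
L=np.array([[107,117],[107,-117],[-107,-117],[-107,117]])/1000
def fit(L,W):
    a=L-L.mean(0);b=W-W.mean(0)
    z=np.sum((a[:,0]-1j*a[:,1])*(b[:,0]+1j*b[:,1]));th=np.angle(z)
    Rm=np.array([[np.cos(th),-np.sin(th)],[np.sin(th),np.cos(th)]])
    t=W.mean(0)-Rm@L.mean(0);return th,t,(L@Rm.T+t-W).round(4)
print(fit(L,bed[:,:2]))
pl=pt(f,c([(280,383),(345,302),(443,350),(380,437)]),.020)
print(fit(np.array([[36,38],[36,-38],[-36,-38],[-36,38]])/1000,pl[:,:2]))
pp=pt(f,c([(365,98),(587,212),(690,184)]),.004)
print(fit(np.array([[0,166],[0,-16],[62,-60]])/1000,pp[:,:2]),pp)
print('syr',pt(f,c([(760,245),(670,338)]),.006),'spare',pt(f,c([(442,13),(578,118)]),.004),'jar,reel',pt(f,np.array([c((75,130)),(237,205)]),.022))
```

```text
bed [[ 0.5992  0.091   0.014 ]
 [ 0.6213 -0.1385  0.014 ]
 [ 0.4117 -0.1564  0.014 ]
 [ 0.3911  0.0723  0.014 ]]
(np.float64(0.09060868414317134), array([ 0.50582787, -0.03288827]), array([[ 0.0026,  0.0023],
       [ 0.0016, -0.0012],
       [-0.0019, -0.0027],
       [-0.0024,  0.0016]]))
(np.float64(0.1869470776383689), array([ 0.46558363, -0.05035899]), array([[ 0.0008,  0.0017],
       [ 0.0013, -0.001 ],
       [-0.0012, -0.0011],
       [-0.0009,  0.0005]]))
(np.float64(-1.4494876693618384), array([ 0.46607449, -0.253325  ]), array([[ 0.0018,  0.0008],
       [-0.0002, -0.0005],
       [-0.0016, -0.0003]])) [[ 0.62904873 -0.23399077  0.004     ]
 [ 0.45042127 -0.25475753  0.004     ]
 [ 0.41559478 -0.32188005  0.004     ]]
syr [[ 0.35084901 -0.30669818  0.006     ]
 [ 0.34884695 -0.2048586   0.006     ]] spare [[ 0.64750795 -0.3387574   0.004     ]
 [ 0.5080953  -0.32030991  0.004     ]] jar,reel [[ 0.73938713 -0.06316969  0.022     ]
 [ 0.76121423 -0.00752838  0.022     ]]
```

```bash
cat >> h.py <<'E'
def go(p,yaw):
    o=robot.get_obs();Rm=rot(o['ee_rot']);d=Rm.T@(np.array(p)-o['tool_pos'])/.025
    y0=np.arctan2(Rm[1,0],Rm[0,0]);t=-(yaw-y0+np.pi)%(2*np.pi)-np.pi
    dy=(yaw-y0+np.pi)%(2*np.pi)-np.pi
    print('units',d.round(3),'turn',round(-np.degrees(dy)/6,3),'t',round(o['time'],2))
E
python3 -c "
from h import *
go([.475,-.04,.16],1.69)"
```

```text
units [ 17.891 -15.392   1.812] turn -13.572 t 0.15
```

Emit:
servo_tool --pt "1.2 -1.0 0 -1 0" --pt "2.4 -2.0 0 -2 0" --pt "3.6 -3.1 0 -3 0" --pt "4.8 -4.1 0 -4 0" --pt "6 -5.1 0 -5 0" --pt "7.2 -6.2 0 -6 0" --pt "8.4 -7.2 0 -7 0" --pt "9.6 -8.2 0.3 -8 0" --pt "10.8 -9.3 0.6 -9 0" --pt "12 -10.3 0.9 -10 0"

```text
time: 0.98
tool_pos: [0.3674, -0.2004, 0.1828]
ee_rot: [3.141, 0.0, 1.321]
wrist_force: [-0.2, -1.0, -0.7]
width: 0.0941
finger_force: 0.0
```

```bash
python3 -c "
from h import *
go([.475,-.04,.16],1.69)"
```

```text
units [7.28  2.583 0.911] turn -3.524 t 0.98
```

Emit:
servo_tool --pt "1.2 0.4 0.2 -1 0" --pt "2.4 0.8 0.4 -2 0" --pt "3.6 1.2 0.6 -3 0" --pt "4.8 1.7 0.8 -3.5 0" --pt "6 2.1 0.9 -3.5 0" --pt "7.3 2.5 0.9 -3.5 0" --pt "7.3 2.5 0.9 -3.5 0" --pt "7.3 2.5 0.9 -3.5 0"

```text
time: 1.65
tool_pos: [0.4735, -0.0402, 0.1598]
ee_rot: [-3.14, -0.0, 1.686]
wrist_force: [0.6, -1.0, -0.4]
width: 0.0939
finger_force: 0.0
```

```bash
python3 -c "
from h import *
o,s=snap('wrist','w1');print(o['tool_pos'],o['ee_rot'])"
```

```text
[ 0.47345595 -0.04019632  0.15983855] [-3.14008833e+00 -5.36489989e-05  1.68603541e+00]
```

View pics/w1.png

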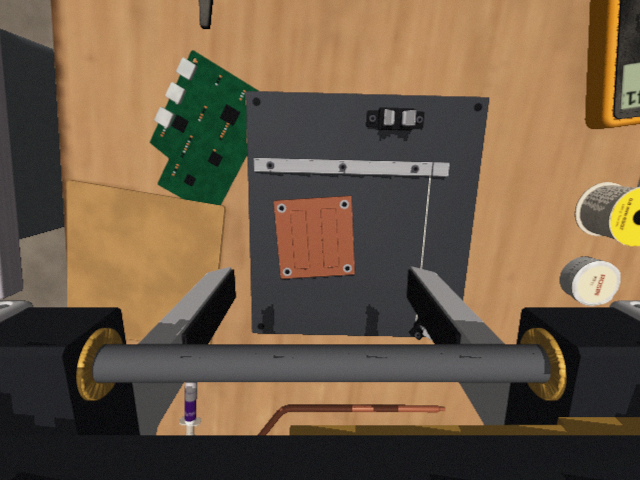

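The wrist view shows plate corners at about (274,202), (351,196), (355,274), (281,279), fence guiding edge (254,172)–(449,177), and line (432,163)–(422,327). I'll refine these with masks.

```bash
cat >> h.py <<'E'
def rect(f,lo,hi,box,hsv=True,close=3):
    im=cv2.imread('pics/'+f+'.png');x0,y0,x1,y1=box
    c=im[y0:y1,x0:x1];c=cv2.cvtColor(c,cv2.COLOR_BGR2HSV)
    c=cv2.resize(c,None,fx=4,fy=4,interpolation=cv2.INTER_LINEAR)
    m=cv2.morphologyEx(cv2.inRange(c,lo,hi),cv2.MORPH_CLOSE,np.ones((4*close,4*close)))
    k=max(cv2.findContours(m,cv2.RETR_EXTERNAL,cv2.CHAIN_APPROX_NONE)[0],key=cv2.contourArea)
    ap=cv2.approxPolyDP(k,12,True)[:,0]
    return (ap+.5)/4-.5+[x0,y0], (cv2.boxPoints(cv2.minAreaRect(k))+.5)/4-.5+[x0,y0]
E
python3 - <<'E'
from h import *
f='w1'
for n,lo,hi,b,z in (('plate',(0,90,80),(20,255,255),(260,185,370,290),.020),('fence',(0,0,130),(180,60,255),(248,150,456,182),.019)):
    a,r=rect(f,lo,hi,b);print(n,a.round(1).tolist());P=pt(f,r,z);print(r.round(1).tolist(),P.round(4).tolist());A=pt(f,a,z);print(A.round(4).tolist())
print('bed',pt(f,[(488,98),(252,332),(247,92)],.014).round(4))
print('line',pt(f,[(424,327),(429,235)],.014).round(4))
im=cv2.imread('pics/w1.png');print(im[232:238,420:440].mean(2).mean(0).astype(int),im[205:211,422:440].mean(2).mean(0).astype(int),im[255:261,415:440].mean(2).mean(0).astype(int))
E
```

```text
plate [[351.4, 196.4], [273.4, 201.4], [281.6, 278.4], [354.1, 273.9]]
[[273.2, 200.2], [351.3, 195.4], [356.2, 274.4], [278.0, 279.2]] [[0.4263, -0.0184, 0.02], [0.4969, -0.0058, 0.02], [0.5118, -0.0809, 0.02], [0.4372, -0.0944, 0.02]]
[[0.4971, -0.0067, 0.02], [0.4266, -0.0195, 0.02], [0.4407, -0.0932, 0.02], [0.5098, -0.0806, 0.02]]
fence [[253.9, 158.6], [254.9, 170.9], [426.9, 174.6], [428.9, 181.4], [430.4, 174.9], [447.6, 175.4], [449.1, 165.6]]
[[253.2, 174.3], [254.0, 154.9], [449.2, 162.7], [448.5, 182.2]] [[0.4063, 0.0027, 0.019], [0.4058, 0.0198, 0.019], [0.5802, 0.0331, 0.019], [0.583, 0.0161, 0.019]]
[[0.4059, 0.0166, 0.019], [0.4076, 0.006, 0.019], [0.5623, 0.0205, 0.019], [0.5652, 0.0147, 0.019], [0.5654, 0.0206, 0.019], [0.581, 0.022, 0.019], [0.5806, 0.0306, 0.019]]
bed [[ 0.6044  0.0914  0.014 ]
 [ 0.4151 -0.1572  0.014 ]
 [ 0.3951  0.0722  0.014 ]]
line [[ 0.5895 -0.1312  0.014 ]
 [ 0.5764 -0.0355  0.014 ]]
[ 61  61  61 109 160 122  61  60  60  60  60  61  60  60  59  59  60  60
  60  58] [ 60  60  62  62 161 157  82  62  61  61  62  62  62  60  61  61  61  60] [ 59  61  61  61  61  61 132 144  90  60  60  61  60  60  60  59  58  59
  58  59  59  61  58  60  59]
```

Run:
```python
from h import *
f='w1'
fe=pt(f,[(254.9,171.2),(447.6,175.6)],.019)
ln=pt(f,[(426.64,207.5),(424.06,234.5),(421.8,257.5)],.014)
th=np.arctan2(*(fe[1]-fe[0])[1::-1]);print('fence yaw',th,'line',np.arctan2(*(ln[2]-ln[0])[1::-1])+np.pi/2)
thl=np.arctan2(*(ln[2]-ln[0])[1::-1])+np.pi/2
th=.093
ex=np.array([np.cos(th),np.sin(th)]);ey=np.array([-ex[1],ex[0]])
X=(ln[:,:2]@ex).mean();Y=(fe[:,:2]@ey).mean();O=ex*(X-.061)+ey*(Y-.048);print('fix',O)
P=pt(f,[[351.4,195.7],[273.4,201.0],[278.8,279.2],[355.9,274.1]],.020)[:,:2]
print('plate in fix',(P-O)@ex,(P-O)@ey, 'centre',P.mean(0));
print('yaw',[np.arctan2(*(P[i]-P[j])[::-1]) for i,j in((0,1),(3,2))],[np.arctan2(*(P[i]-P[j])[::-1])-np.pi/2 for i,j in((1,2),(0,3))])
B=pt(f,[(488,98),(252,332),(247,92)],.014)[:,:2]-O;print('bed',B@ex,B@ey)
```

```text
fence yaw 0.09259482722127768 line 0.09113911631183447
fix [ 0.51011173 -0.03301232]
plate in fix [-0.0105531  -0.08190955 -0.07747246 -0.00297162] [ 0.02800341  0.02155774 -0.05442977 -0.04751974] centre [ 0.46828812 -0.0500671 ]
yaw [np.float64(0.18308598857951938), np.float64(0.18548639624401958)] [np.float64(0.15132608403054792), np.float64(0.19305103259515777)]
bed [ 0.10546756 -0.10613383 -0.10469781] [ 0.11507854 -0.11482398  0.11541352]
```

```bash
python3 -c "
from h import *
go([.468,-.050,.017],1.755)"
```

```text
units [-0.324 -0.235  5.721] turn -0.677 t 1.7
```

Emit:
servo_tool --pt "-0.3 -0.2 0.7 -0.7 0" --pt "-0.32 -0.24 1.8 -0.68 0" --pt "-0.32 -0.24 3 -0.68 0" --pt "-0.32 -0.24 4.2 -0.68 0" --pt "-0.32 -0.24 5 -0.68 0" --pt "-0.32 -0.24 5 -0.68 0" --pt "-0.32 -0.24 5.3 -0.68 0" --pt "-0.32 -0.24 5.3 -0.68 0"

```text
time: 2.37
tool_pos: [0.4683, -0.051, 0.0282]
ee_rot: [3.141, 0.0, 1.752]
wrist_force: [0.2, 0.8, -0.0]
width: 0.0941
finger_force: 0.0
```

```bash
python3 -c "
from h import *
go([.468,-.050,.017],1.755)"
```

```text
units [ 0.042 -0.005  0.449] turn -0.026 t 2.37
```

Emit:
servo_tool --pt "0.04 0 0.2 0 0" --pt "0.04 0 0.43 0 0" --pt "0.04 0 0.43 0 0.2" --pt "0.04 0 0.43 0 0.3" --pt "0.04 0 0.43 0 0.4" --pt "0.04 0 0.43 0 0.6" --pt "0.04 0 0.43 0 1" --pt "0.04 0 0.43 0 1" --pt "0.04 0 0.43 0 1"

```text
time: 3.12
tool_pos: [0.4684, -0.0491, 0.0176]
ee_rot: [3.141, 0.0, 1.754]
wrist_force: [-0.5, 0.1, 1.9]
width: 0.071
finger_force: 30.0
```

Emit:
servo_tool --pt "0 0 0 0 1" --pt "0 0 0 0 1" --pt "0 0 0 0 1"

```text
time: 3.37
tool_pos: [0.4684, -0.0492, 0.0176]
ee_rot: [3.141, 0.0, 1.754]
wrist_force: [-0.2, 0.1, 2.8]
width: 0.0711
finger_force: 30.0
```

```bash
python3 -c "
from h import *
print(robot.get_obs())
th=.0925;ex=np.array([np.cos(th),np.sin(th)]);ey=np.array([-ex[1],ex[0]]);O=np.array([.5101,-.0330])
for x,y in((.023,.003),(.025,.010)):
  p=O+ex*x+ey*y; print(p);go([*p,.017],th+np.pi/2)"
```

```text
{'time': 3.3667, 'joint_positions': array([-2.25047108e-01,  3.10145380e-02,  1.81587155e+00, -9.85686616e-06,
        1.29397863e+00, -4.07947800e-01]), 'qvel': array([ 5.20456257e-04,  3.17904074e-03,  1.13125939e-03, -2.73445763e-04,
        3.62794706e-04, -3.60457743e-05]), 'joint_torque': array([-1.38171860e-01, -2.69064796e+01, -2.58274126e+01, -7.82135117e-03,
       -1.26001742e-01,  1.23095451e-02]), 'tool_pos': array([ 0.46843857, -0.04917652,  0.01761953]), 'ee_rot': array([3.14092821e+00, 2.97497462e-04, 1.75369961e+00]), 'wrist_force': array([-0.21448024,  0.11172539,  2.84183167]), 'wrist_torque': array([ 0.0598177 ,  0.02285672, -0.02983979]), 'finger_force': 29.998155534267426, 'width': 0.07106928925825508}
[ 0.53272457 -0.02788836]
units [0.37  2.683 0.026] turn 0.863 t 3.37
[ 0.53406944 -0.02073355]
units [0.641 2.788 0.026] turn 0.863 t 3.37
```

Emit:
servo_tool --pt "0.05 0.4 0 0.1 1" --pt "0.1 0.8 0 0.3 1" --pt "0.2 1.2 0 0.5 1" --pt "0.25 1.6 0 0.7 1" --pt "0.3 2 0 0.86 1" --pt "0.37 2.3 0 0.86 1" --pt "0.37 2.5 0 0.86 1" --pt "0.37 2.65 0 0.86 1" --pt "0.37 2.65 0 0.86 1" --pt "0.37 2.65 0 0.86 1"

```text
time: 4.2
tool_pos: [0.5315, -0.0281, 0.0176]
ee_rot: [-3.141, 0.0, 1.664]
wrist_force: [-2.7, -0.9, 4.8]
width: 0.071
finger_force: 30.0
```

Run:
```python
from h import *
o,s=snap('wrist','w2');print(o['tool_pos'],o['ee_rot'],o['wrist_force'],o['width'])
th=.0925;ex=np.array([np.cos(th),np.sin(th)]);ey=np.array([-ex[1],ex[0]]);O=np.array([.5101,-.0330])
d=o['tool_pos'][:2]-O;print(d@ex,d@ey)
im=s['image'];cv2.imwrite('pics/w2c.png',cv2.resize(im[60:420,100:580],None,fx=1.66,fy=1.66,interpolation=cv2.INTER_CUBIC))
```

```text
[ 0.53153479 -0.02814836  0.01760218] [-3.14083997e+00  4.93156734e-04  1.66365607e+00] [-2.69801718 -0.94449829  4.77097334] 0.07104179226028287
0.02179128896941731 0.002851002335889843
```

View pics/w2c.png

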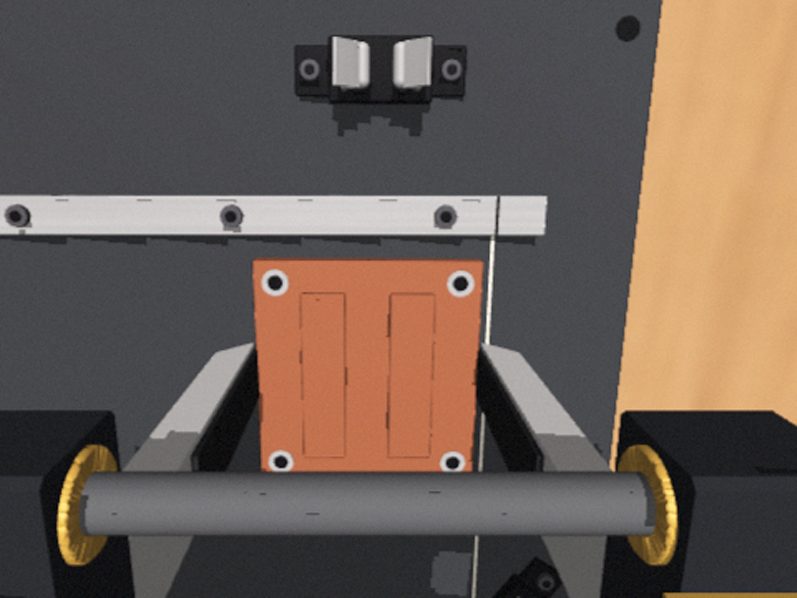

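Close view: plate far corner (482,261), left corner (254,261), line at (493,240)→(475,590), fence face at row ≈235, in the crop.

```bash
cat >> h.py <<'E'
th=.0925;ex=np.array([np.cos(th),np.sin(th)]);ey=np.array([-ex[1],ex[0]]);O=np.array([.5101,-.0330])
def edges(f,rows,cols,x0,x1,y0,y1,xp):
    """line & plate right edge along rows (x0..x1, plate edge near xp), plate/fence edges along cols"""
    im=cv2.imread('pics/'+f+'.png').astype(float);g=im.mean(2);sat=im[:,:,2]-im[:,:,0]
    def cross(v,t,o):   # subpixel falling crossings
        i=np.where((v[:-1]-t)*(v[1:]-t)<0)[0];return [o+k+(v[k]-t)/(v[k]-v[k+1]) for k in i]
    L=[];Pe=[];T=[];F=[]
    for r in rows:
        Pe.append((cross(sat[r,xp:x1],60,xp)[0],r))
        w=np.clip(g[r,x0:x1]-75,0,None)*(sat[r,x0:x1]<35);L.append(((w*np.arange(x0,x1)).sum()/w.sum(),r))
    for c in cols:
        F.append((c,cross(g[y0:y1,c],125,y0)[0]));T.append((c,cross(sat[y0:y1,c],60,y0)[0]))
    return map(np.array,(L,Pe,T,F))
E
python3 - <<'E'
from h import *
L,Pe,T,F=edges('w2',range(222,258,4),[265,280,295,325,340,350,360,380],386,405,190,235,370)
print(L.round(1).tolist(),Pe.round(1).tolist(),T.round(1).tolist(),F.round(1).tolist())
l=pt('w2',L,.014)[:,:2]-O;p=pt('w2',Pe,.020)[:,:2]-O;t=pt('w2',T,.020)[:,:2]-O;f=pt('w2',F,.019)[:,:2]-O
for n,q in zip('Lptf',(l,p,t,f)):print(n,(q@ex*1e3).round(1),(q@ey*1e3).round(1))
E
```

```text
[[395.3, 222.0], [395.2, 226.0], [395.1, 230.0], [395.0, 234.0], [394.5, 238.0], [394.4, 242.0], [394.1, 246.0], [394.1, 250.0], [393.9, 254.0]] [[390.5, 222.0], [370.2, 226.0], [385.3, 230.0], [384.4, 234.0], [374.3, 238.0], [389.3, 242.0], [389.1, 246.0], [388.8, 250.0], [389.0, 254.0]] [[265.0, 215.2], [280.0, 215.2], [295.0, 215.7], [325.0, 215.8], [340.0, 215.8], [350.0, 215.9], [360.0, 215.9], [380.0, 216.0]] [[265.0, 200.9], [280.0, 200.9], [295.0, 200.9], [325.0, 200.9], [340.0, 201.0], [350.0, 201.0], [360.0, 201.0], [380.0, 201.1]]
L [61.1 61.2 61.2 61.3 61.1 61.2 61.1 61.3 61.3] [36.1 33.9 31.7 29.5 27.3 25.1 22.8 20.6 18.3]
p [57.4 47.  54.9 54.5 49.3 57.2 57.2 57.2 57.4] [37.3 35.2 33.  30.9 28.8 26.6 24.5 22.3 20.1]
t [-7.2  0.5  8.2 23.6 31.3 36.4 41.6 51.8] [40.8 40.8 40.5 40.5 40.5 40.4 40.5 40.4]
f [-7.1  0.6  8.2 23.6 31.2 36.4 41.5 51.7] [48.  48.  48.  48.  48.  48.  48.  47.9]
```

Emit:
servo_tool --pt "0 0.07 0 0 1" --pt "0.05 0.145 0 0 1" --pt "0.1 0.145 0 0 1" --pt "0.15 0.145 0 0 1" --pt "0.2 0.145 0 0 1" --pt "0.25 0.145 0 0 1" --pt "0.28 0.145 0 0 1" --pt "0.28 0.145 0 0 1" --pt "0.28 0.145 0 0 1"

```text
time: 5.0
tool_pos: [0.5352, -0.0208, 0.0176]
ee_rot: [3.14, 0.001, 1.664]
wrist_force: [0.3, -3.8, 5.6]
width: 0.0711
finger_force: 30.0
```

```bash
cat > m.py <<'E'
from h import *
import sys
f=sys.argv[1];o,s=snap('wrist',f);print(o['tool_pos'],o['ee_rot'],o['wrist_force'],o['wrist_torque'],o['width'],o['time'])
d=o['tool_pos'][:2]-O;print(d@ex,d@ey)
E
python3 m.py w3;python3 - <<'E'
from h import *
import cv2
im=cv2.imread('pics/w3.png').astype(float);g=im.mean(2);s=im[:,:,2]-im[:,:,0]
for r in (222,245,250,255): print(r,s[r,380:402].astype(int),g[r,380:402].astype(int))
for c in (280,325,350): print(c,s[195:225,c].astype(int),g[195:225,c].astype(int))
E
```

```text
[ 0.53521778 -0.02084719  0.01762291] [3.14007767e+00 6.50950004e-04 1.66371181e+00] [ 0.33630123 -3.78059339  5.57215327] [-0.7873507  -0.16963482  0.05433919] 0.07111193048049759 5.0
0.026132934229299833 0.00978077332096012
222 [113 116 116 115 117 115 113 116 112 113  94  31  -4  -6  -5  -5  -5  -6
  -1  -7  -4  -7] [129 129 130 130 129 131 131 130 131 129 112  83  70  72  75  75  76  76
  75  75  74  75]
245 [115 115 113 117 115 117 116 118 112  70   5  -3  -6  -5  -4  -7  -5  -5
  -6  -5  -2  -2] [130 130 130 126 125 127 133 126 125  95  71  72  70  75  74  74  76  73
  72  79  74  75]
250 [114 118 113 114 114 114 117 115 108  58  -2  -4  -5  -4  -8  -6  -4  -4
  -4  -6  -6  -7] [129 128 126 127 129 128 127 131 120  86  65  76  72  74  72  74  75  74
  75  75  74  75]
255 [115 113 114 116 112 112 115 114 100  40  -4  -7  -7  -5  -5  -7  -4  -6
  -4  -5  -6  -4] [131 130 128 129 129 131 126 128 117  94  72  75  72  75  74  76  77  75
  77  74  69  76]
280 [  4   4   6   4   5   6   4   5   4   2   4   5   3   3   5   3   4   3
   3   3  17  64 111 117 115 116 118 116 115 113] [198 205 208 206 207 203 208 207 207 208 210 209 205 208 206 200 202 204
 203 158  78  66 118 131 130 129 130 127 126 127]
325 [  4   3   3   4   3   3   5   3   4   3   6   4   3   4   4   6   6   3
   3   3   9  64 107 117 116 116 114 114 116 115] [190 202 205 206 203 203 207 210 206 210 207 210 206 210 206 203 201 203
 201 168  86  74 117 130 129 131 131 129 126 130]
350 [  2   2   4   3   3   4   6   5   4   4   3   4   2   6   4   3   4   3
   4   4   8  61 102 114 113 114 117 116 117 116] [206 203 205 205 202 203 205 209 208 208 206 207 205 209 207 202 202 203
 200 171  86  73 110 127 131 131 128 133 129 131]
```

Run:
```python
from h import *
f='w3'
p=pt(f,[(390.55,222),(389.15,245),(388.97,250),(388.7,255)],.02)[:,:2]-O
t=pt(f,[(280,215.9),(325,215.9),(350,216)],.02)[:,:2]-O
q=pt(f,[(280,214.4),(325,214.5),(350,214.5)],.019)[:,:2]-O
im=cv2.imread('pics/w3.png').astype(float).mean(2)
print(im[195:212,393:408].mean(0).astype(int), im[200:214,388:406].astype(int)[::3])
for n in (p,t,q):print((n@ex*1e3).round(2),(n@ey*1e3).round(2))
print(px(f,[[*(O+ex*.061+ey*.054),.019],[*(O+ex*.061+ey*.05),.019]]))
```

```text
[204 205 205 205 205 205 205 205 204 205 205 205 205 205 205] [[204 147  50 153 199 204 205 204 205 205 204 205 205 206 205 207 206 206]
 [208 148  54 162 208 208 210 208 208 208 207 210 207 205 207 208 209 207]
 [204 133  55 164 204 201 204 203 202 205 204 202 202 200 203 201 200 202]
 [178 106  58 168 207 207 205 210 208 208 207 209 206 209 209 208 206 208]
 [181 104  87 174 203 204 202 202 204 201 202 206 202 205 201 205 202 202]]
[61.74 61.59 61.63 61.61] [44.17 31.9  29.18 26.44]
[ 4.82 27.92 40.76] [47.36 47.36 47.31]
[ 4.72 27.93 40.83] [47.97 47.92 47.92]
[[389.63898437 202.75572121]
 [389.27184239 210.4962371 ]]
```

Emit:
servo_tool --pt "0.03 -0.03 0 0 1" --pt "0.06 -0.04 0 0 1" --pt "0.06 -0.04 0 0 1" --pt "0.06 -0.04 0 0 1"

```text
time: 5.38
tool_pos: [0.5347, -0.02, 0.0176]
ee_rot: [3.139, 0.002, 1.664]
wrist_force: [3.8, -5.5, 3.2]
width: 0.0709
finger_force: 30.0
```

```bash
python3 m.py w4;python3 - <<'E'
from h import *
im=cv2.imread('pics/w4.png').astype(float);g=im.mean(2);s=im[:,:,2]-im[:,:,0]
for r in (222,245,250,255): print(r,s[r,386:393].astype(int),g[r,386:396].astype(int))
for c in (280,325,350): print(c,s[212:222,c].astype(int),g[212:220,c].astype(int))
print(g[200:212:3,386:394].astype(int))
E
```

```text
[ 0.5346776  -0.02000686  0.01764268] [3.13877114e+00 1.95690737e-03 1.66382315e+00] [ 3.80152197 -5.5202486   3.24800621] [-1.06884201 -0.53025328  0.11995657] 0.07092954995947817 5.3833
0.02567268533211768 0.010667409626778642
222 [117 113 116 116  94  34  -5] [129 134 129 131 112  86  73  74  74  76]
245 [114 115 113  75   8  -5  -1] [127 128 124  95  74  76  78  77  75  74]
250 [113 114 106  59  -4  -4  -3] [127 132 122  84  67  75  74  77  73  76]
255 [113 114 119  65  -5  -4  -7] [128 132 129 104  76  74  71  72  77  74]
280 [  4   4   3   3  19 108 115 113 113 114] [203 202 206 205 124 123 130 130]
325 [  4   4   5   3  11  94 113 115 116 113] [204 204 204 206 134 120 126 132]
350 [  3   2   4   7   9  82 111 115 115 116] [201 202 202 202 128 108 128 130]
[[204 202 205 205 143  50 157 204]
 [207 206 207 209 141  46 168 205]
 [207 206 207 207 135  56 167 206]
 [206 208 208 181 107  81 175 207]]
```

Emit:
servo_tool --pt "-0.03 0.03 0 0 1" --pt "-0.06 0.05 0 0 1" --pt "-0.06 0.05 0 0 1"

```text
time: 5.68
tool_pos: [0.5347, -0.0201, 0.0176]
ee_rot: [-3.141, -0.001, 1.664]
wrist_force: [-0.4, -1.7, 7.2]
width: 0.0711
finger_force: 30.0
```

```bash
python3 m.py w5
```

```text
[ 0.53468979 -0.02006922  0.01757504] [-3.14140373e+00 -1.22006306e-03  1.66374463e+00] [-0.43217709 -1.67922323  7.21883955] [-0.49930767 -0.11750366  0.00374903] 0.07114595315837127 5.6833
0.02567905901468848 0.010604187937405708
```

Loads relaxed; release and rise.

Emit:
servo_tool --pt "0 0 0 0 0.25" --pt "0 0 0 0 0.15" --pt "0 0 0 0 0.1" --pt "0 0 0 0 0.1" --pt "0 0 -0.3 0 0.1" --pt "0 0 -1 0 0.05" --pt "0 0 -2 0 0" --pt "0 0 -2 0 0" --pt "0 0 -2 0 0"

```text
time: 6.48
tool_pos: [0.5359, -0.0205, 0.0688]
ee_rot: [3.138, 0.0, 1.664]
wrist_force: [0.6, -0.8, -0.8]
width: 0.0942
finger_force: 0.0
```

```bash
python3 m.py w6
python3 - <<'E'
from h import *
im=cv2.imread('pics/w6.png');cv2.imwrite('pics/w6c.png',cv2.resize(im[100:400,140:540],None,fx=2,fy=2,interpolation=cv2.INTER_CUBIC))
E
```

```text
[ 0.53593882 -0.02048818  0.06882703] [3.13823186e+00 3.54851465e-04 1.66383306e+00] [ 0.63041453 -0.84330082 -0.76247422] [-0.06365207 -0.04802713  0.02575405] 0.0941569499216035 6.4833
0.026884052189851286 0.010071642563730861
```

View pics/w6c.png

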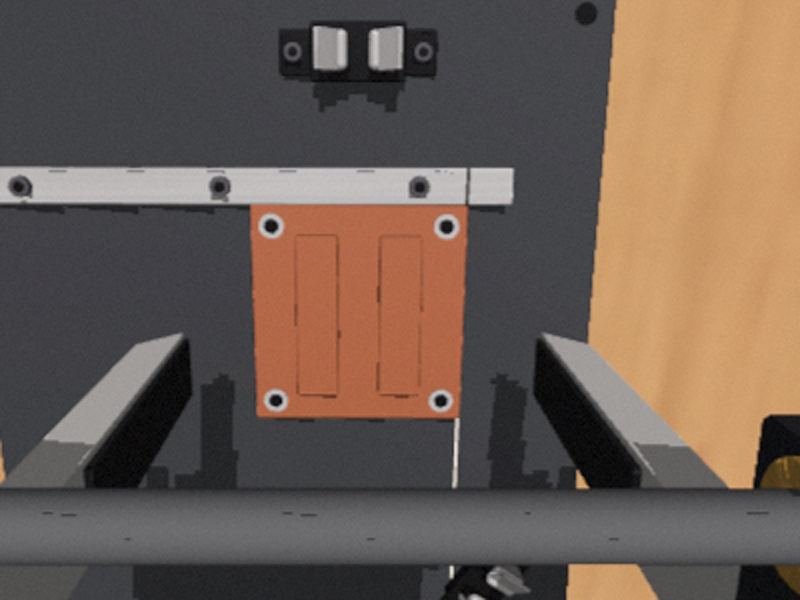

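Plate is flush with the fence (row 205) and its right edge (467→459) is on the line (458,417). Now the pipe.

```bash
python3 -c "
from h import *
go([.470,-.250,.13],.12)
P=pt('w1',[(283,408),(444,409)],.004);print(P)"
```

```text
units [-8.903 -3.432 -2.512] turn 14.742 t 6.53
[[ 0.45453489 -0.25283378  0.004     ]
 [ 0.63427796 -0.23311556  0.004     ]]
```

Emit:
servo_tool --pt "-0.3 -0.1 -1.2 1.1 0" --pt "-1.0 -0.4 -2.0 2.2 0" --pt "-2 -0.8 -2.5 3.3 0" --pt "-3.2 -1.2 -2.5 4.4 0" --pt "-4.4 -1.7 -2.5 5.5 0" --pt "-5.6 -2.1 -2.5 6.6 0" --pt "-6.8 -2.6 -2.5 7.7 0" --pt "-8 -3 -2.5 8.8 0" --pt "-8.9 -3.4 -2.5 9.9 0" --pt "-8.9 -3.4 -2.5 11 0"

```text
time: 7.37
tool_pos: [0.4684, -0.2536, 0.1275]
ee_rot: [-3.14, 0.003, 0.501]
wrist_force: [-0.2, 0.4, 0.0]
width: 0.0941
finger_force: 0.0
```

Emit:
servo_tool --pt "0 0 0 1.1 0" --pt "0 0 0 2.2 0" --pt "0 0 0 3.3 0" --pt "0 0 0 3.7 0" --pt "0 0 0 3.7 0" --pt "0 0 0 3.7 0"

```text
time: 7.87
tool_pos: [0.4701, -0.2495, 0.1281]
ee_rot: [-3.139, 0.002, 0.126]
wrist_force: [0.1, -0.0, 0.0]
width: 0.0941
finger_force: 0.0
```

```bash
python3 m.py p1
```

```text
[ 0.47009112 -0.24947793  0.12812607] [-3.13949671e+00  2.15010586e-03  1.25621278e-01] [ 0.14842306 -0.03356938  0.01592801] [-0.04938863 -0.02740225 -0.0510484 ] 0.09411347415695033 7.8667
-0.059833500832345815 -0.21185692326040476
```

View pics/p1.png

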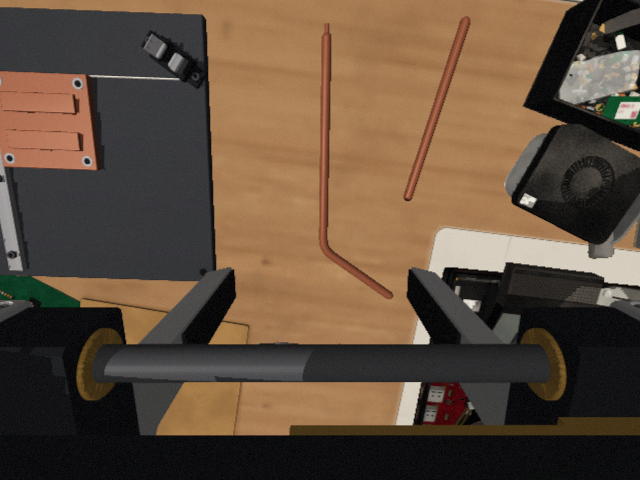

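The pipe's long leg runs (326,30)→(324,235), bend near (324,247), short leg ends at (390,295).

Run:
```python
from h import *
im=cv2.imread('pics/p1.png');h=cv2.cvtColor(im,cv2.COLOR_BGR2HSV)
m=(h[:,:,1]>135)&(h[:,:,0]<14)
def cen(r,a,b):
    i=np.where(m[r,a:b])[0]+a;return i.mean(),r,len(i)
C=np.array([cen(r,308,345) for r in range(45,225,12)]);print(C.round(1).tolist())
A=pt('p1',C[:,:2],.005)[:,:2]
D=[]
for c in range(348,384,6):
    i=np.where(m[245:305,c])[0]+245;D.append((c,i.mean()))
print(np.round(D,1).tolist());B=pt('p1',D,.005)[:,:2]
fa=cv2.fitLine(A.astype(np.float32),cv2.DIST_HUBER,0,1e-5,1e-5).ravel();fb=cv2.fitLine(B.astype(np.float32),cv2.DIST_HUBER,0,1e-5,1e-5).ravel()
t=np.linalg.solve(np.c_[fa[:2],-fb[:2]],fb[2:]-fa[2:]);bend=fa[2:]+fa[:2]*t[0]
ya=np.arctan2(fa[1],fa[0]);ya=ya if abs(ya)<1.5 else ya-np.pi*np.sign(ya)
u=np.array([np.cos(ya),np.sin(ya)]);org=bend+u*.016
print('bend',bend,'yaw y axis',ya,'pipe yaw',ya-np.pi/2,'origin',org,'angle',np.degrees(np.arctan2(fb[1],fb[0])-ya))
E_=pt('p1',[(327,22),(326,34),(391,297)],.004)[:,:2];print('from bend',(E_-bend)@u)
go([*org,.0025],ya)
```

```text
[[325.5, 45.0, 10.0], [325.5, 57.0, 10.0], [325.5, 69.0, 10.0], [325.1, 81.0, 7.0], [325.0, 93.0, 8.0], [324.6, 105.0, 9.0], [324.8, 117.0, 8.0], [324.8, 129.0, 8.0], [324.1, 141.0, 7.0], [324.1, 153.0, 8.0], [324.1, 165.0, 10.0], [324.0, 177.0, 9.0], [323.1, 189.0, 7.0], [323.5, 201.0, 10.0], [323.5, 213.0, 8.0]]
[[348.0, 266.0], [354.0, 271.0], [360.0, 275.0], [366.0, 279.5], [372.0, 283.5], [378.0, 286.1]]
bend [ 0.45432815 -0.25306323] yaw y axis 0.114732645 pipe yaw -1.4560637 origin [ 0.47022295 -0.25123152] angle 55.44968
from bend [ 0.18319406  0.17481868 -0.04545674]
units [-1.000e-03  7.300e-02  5.038e+00] turn 0.104 t 7.92
```

Emit:
servo_tool --pt "0 0.03 0.8 0.1 0.2" --pt "0 0.07 2 0.1 0.4" --pt "0 0.07 3.2 0.1 0.5" --pt "0 0.07 4.2 0.1 0.5" --pt "0 0.07 4.7 0.1 0.5" --pt "0 0.07 4.9 0.1 0.5" --pt "0 0.07 4.9 0.1 0.5" --pt "0 0.07 4.9 0.1 0.5"

```text
time: 8.58
tool_pos: [0.4714, -0.252, 0.0077]
ee_rot: [3.141, -0.001, 0.114]
wrist_force: [0.5, -0.0, -0.2]
width: 0.0474
finger_force: 0.0
```

```bash
python3 -c "
from h import *
print(robot.get_obs()['tool_pos'],robot.get_obs()['wrist_force'])
go([.4702,-.2512,.0025],.1147)"
```

```text
[ 0.4714466  -0.25200894  0.00774474] [ 0.52588628 -0.03889611 -0.17642534]
units [-0.046 -0.038  0.21 ] turn -0.004 t 8.58
```

Emit:
servo_tool --pt "-0.05 -0.03 0.1 0 0.5" --pt "-0.05 -0.03 0.2 0 0.6" --pt "-0.05 -0.03 0.2 0 0.8" --pt "-0.05 -0.03 0.2 0 1" --pt "-0.05 -0.03 0.2 0 1" --pt "-0.05 -0.03 0.2 0 1" --pt "-0.05 -0.03 0.2 0 1" --pt "-0.05 -0.03 0.2 0 1" --pt "-0.05 -0.03 0.2 0 1"

```text
time: 9.33
tool_pos: [0.4698, -0.2513, 0.0024]
ee_rot: [3.141, -0.0, 0.114]
wrist_force: [-0.4, 0.2, 1.2]
width: 0.0073
finger_force: 29.9
```

Emit:
servo_tool --pt "0 0 -0.1 0 1" --pt "0 0 -0.3 0 1" --pt "0 0 -0.7 0 1" --pt "0 0 -1.3 0 1" --pt "0 0 -2.1 0 1" --pt "0 0 -3 0 1" --pt "0 0 -3.6 0 1" --pt "0 0 -3.9 0 1" --pt "0 0 -4 0 1" --pt "0 0 -4 0 1"

```text
time: 10.17
tool_pos: [0.4699, -0.2514, 0.103]
ee_rot: [3.141, -0.001, 0.114]
wrist_force: [-0.3, 0.2, -1.4]
width: 0.0067
finger_force: 29.9
```

```bash
python3 m.py p2; python3 -c "
from h import *
go([*(O+ex*.025-ey*.044),.11],th+np.pi/2)"
```

```text
[ 0.46994826 -0.25137587  0.1029791 ] [ 3.14061900e+00 -1.01164044e-03  1.13807182e-01] [-0.25419888  0.24933048 -1.35223392] [-0.00364595  0.04703555  0.01943816] 0.006660867156583765 10.1667
-0.06015106528673691 -0.21373355469246877
units [ 3.571 -6.698 -0.327] turn -14.797 t 10.22
```

View pics/p2.png

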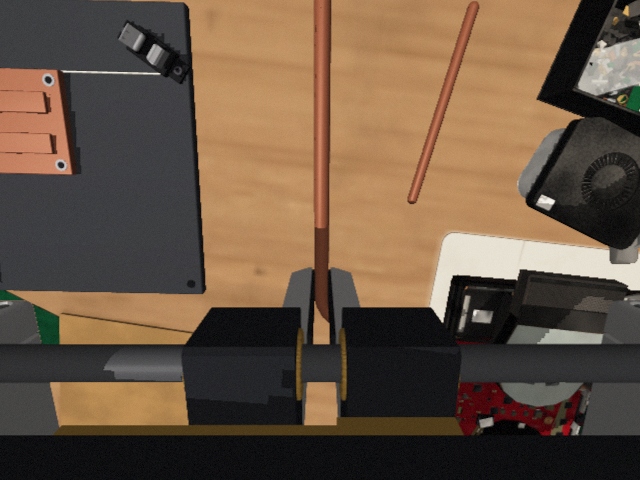

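The pipe is held, its long leg pointing ahead (320,0–300); spare pipe and clip b (150,50) are clear. Swing it over the fixture.

Emit:
servo_tool --pt "0.1 -0.2 0 -0.5 1" --pt "0.4 -0.6 -0.1 -1.5 1" --pt "0.7 -1.3 -0.3 -2.6 1" --pt "1.1 -2.1 -0.3 -3.7 1" --pt "1.5 -2.9 -0.3 -4.8 1" --pt "2 -3.7 -0.3 -5.9 1" --pt "2.4 -4.5 -0.3 -7 1" --pt "2.8 -5.3 -0.3 -8.1 1" --pt "3.2 -6 -0.3 -9.2 1" --pt "3.5 -6.5 -0.3 -10.3 1"

```text
time: 11.05
tool_pos: [0.5375, -0.0778, 0.1078]
ee_rot: [-3.138, -0.0, 1.199]
wrist_force: [0.2, -0.0, -0.3]
width: 0.0069
finger_force: 29.9
```

Emit:
servo_tool --pt "0 0 0 -1 1" --pt "0 0 0 -2 1" --pt "0 0 0 -3 1" --pt "0 0 0 -4 1" --pt "0 0 0 -4.5 1" --pt "0 0 0 -4.5 1" --pt "0 0 0 -4.5 1"

```text
time: 11.63
tool_pos: [0.5374, -0.0796, 0.1082]
ee_rot: [-3.139, -0.001, 1.662]
wrist_force: [0.2, -0.5, -0.1]
width: 0.0074
finger_force: 29.9
```

```bash
python3 m.py p3; python3 -c "
from h import *
go([*(O+ex*.025-ey*.044),.06],th+np.pi/2)
snap('scene','s3')
im=cv2.imread('pics/p3.png');s=cv2.imread('pics/s3.png')[190:340,240:440]
cv2.imwrite('pics/p3c.png',np.hstack([cv2.resize(im[:450],(400,300)),cv2.resize(s,(400,300),interpolation=cv2.INTER_CUBIC)]))"
```

```text
[ 0.53737438 -0.07961598  0.1082363 ] [-3.13901989e+00 -8.18671653e-04  1.66218150e+00] [ 0.19027218 -0.52482599 -0.08441301] [-0.06707392 -0.04957022 -0.0144042 ] 0.0074100981839907735 11.6333
0.022851946415526944 -0.0489359731283451
units [0.2   0.082 1.943] turn -0.01 t 11.68
```

View pics/p3c.png

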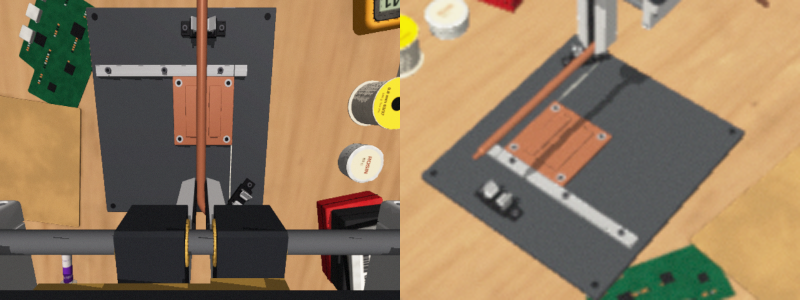

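Left: pipe crosses fence above clip a; right: scene view with pipe end at crop (478,157) → full (279,268.5). Check the level against prediction.

Run:
```python
from h import *
o,_=load('p3');t=o['tool_pos'];y=o['ee_rot'][2];u=np.array([np.cos(y),np.sin(y),0])
for dz in (-.01,0,.01): print(dz,px('s3',[t+[0,0,.002+dz]+u*.166,t+[0,0,.002+dz]+u*.156]).round(1).tolist(),px('p3',[t+[0,0,.002]+u*.04,t+[0,0,.002+dz]+u*.14]).round(1).tolist())
im=cv2.imread('pics/p3.png');h=cv2.cvtColor(im,cv2.COLOR_BGR2HSV);m=(h[:,:,1]>110)&(h[:,:,0]<14)&(h[:,:,2]>60)
for r in (5,20,40,60,80,250,270): i=np.where(m[r,295:350])[0]+295;print(r,i.mean().round(1),len(i))
im=cv2.imread('pics/s3.png');h=cv2.cvtColor(im,cv2.COLOR_BGR2HSV);m=((h[:,:,1]>110)&(h[:,:,0]<14)&(h[:,:,2]>60))[200:290,270:340];i=np.argwhere(m);print(i[i[:,1]<18][:,::-1].min(0)+[270,200], i[i[:,1]<i[:,1].min()+3]+[200,270])
# scene calibration check: bed corner / line corner
print(px('s3',[[*(O+ex*.107+ey*.117),.014],[*(O-ex*.107-ey*.117),.014]]))
```

```text
-0.01 [[277.5, 271.9], [281.5, 268.2]] [[321.5, 211.1], [321.5, -1.8]]
0 [[277.0, 268.4], [281.0, 264.7]] [[321.5, 211.1], [321.5, -11.5]]
0.01 [[276.5, 264.8], [280.5, 261.1]] [[321.5, 211.1], [321.4, -22.5]]
5 323.0 17
20 323.0 17
40 322.5 16
60 322.5 18
80 322.5 16
250 321.0 15
270 321.0 15
[277 257] [[264 279]
 [265 279]
 [266 278]
 [266 279]
 [267 277]
 [267 278]
 [267 279]
 [268 277]
 [268 278]]
[[248.82745665 276.94217632]
 [411.95126085 254.98235821]]
```

Emit:
servo_tool --pt "0.1 0.05 0.6 0 1" --pt "0.2 0.08 1.5 0 1" --pt "0.2 0.08 2.2 0 1" --pt "0.2 0.08 2.6 0 1" --pt "0.2 0.08 2.8 0 1" --pt "0.2 0.08 2.9 0 1" --pt "0.2 0.08 3.0 0 1" --pt "0.2 0.08 3.0 0 1" --pt "0.2 0.08 3.0 0 1"

```text
time: 12.48
tool_pos: [0.5404, -0.0749, 0.0357]
ee_rot: [3.14, 0.001, 1.664]
wrist_force: [-0.3, 0.6, -0.8]
width: 0.0072
finger_force: 29.9
```

```bash
python3 m.py p4; python3 -c "
from h import *
go([*(O+ex*.025-ey*.044),.0285],th+np.pi/2)"
```

```text
[ 0.54040643 -0.07488294  0.03569125] [3.13990967e+00 7.05663992e-04 1.66351546e+00] [-0.29983843  0.58726612 -0.81041149] [-0.03000633 -0.09046277 -0.00589933] 0.007197078303033365 12.4833
0.026308221420131412 -0.04450323966637531
units [ 0.021 -0.053  0.29 ] turn 0.002 t 12.53
```

Emit:
servo_tool --pt "0 -0.05 0.1 0 1" --pt "0 -0.05 0.2 0 1" --pt "0 -0.05 0.3 0 1" --pt "0 -0.05 0.33 0 1" --pt "0 -0.05 0.33 0 1" --pt "0 -0.05 0.33 0 1"

```text
time: 13.03
tool_pos: [0.5388, -0.0748, 0.0269]
ee_rot: [3.141, 0.0, 1.664]
wrist_force: [0.2, -1.0, 1.5]
width: 0.0068
finger_force: 29.9
```

```bash
python3 m.py p5; python3 -c "
from h import *
im=cv2.imread('pics/p5.png');snap('scene','s5');s=cv2.imread('pics/s5.png')[190:340,240:440]
cv2.imwrite('pics/p5c.png',np.hstack([cv2.resize(im[:450],(400,300)),cv2.resize(s,(400,300),interpolation=cv2.INTER_CUBIC)]))"
```

```text
[ 0.53877477 -0.07483749  0.02689438] [3.14084920e+00 2.98391910e-04 1.66365739e+00] [ 0.22338442 -1.04858321  1.45323   ] [ 0.02639831 -0.11524353  0.00479472] 0.006843812588805394 13.0333
0.024687729900223623 -0.044307265123474014
```

View pics/p5c.png

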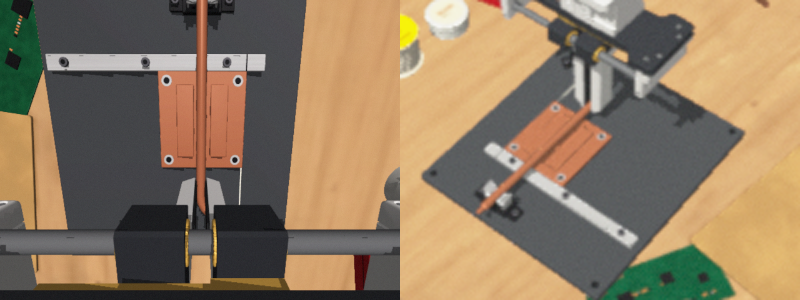

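Pipe lies in both clip mouths: clip a at left (202,5), with the long leg through the groove. Release, rise, and turn for straddling clip b.

Emit:
servo_tool --pt "0 0 -0.04 0 0.9" --pt "0 0 -0.04 0 0.8" --pt "0 0 -0.04 0 0.7" --pt "0 0 -0.2 0 0.7" --pt "0 0 -0.8 0 0.7" --pt "0 0 -1.6 0 0.7" --pt "0 0 -2 0 0.76" --pt "0 0 -2 0 0.76" --pt "0 0 -2 0 0.76"

```text
time: 13.88
tool_pos: [0.5389, -0.0749, 0.0771]
ee_rot: [3.14, 0.001, 1.664]
wrist_force: [-1.0, 0.4, -0.4]
width: 0.0226
finger_force: 0.0
```

```bash
python3 m.py p6; python3 -c "
from h import *
go([*(O+ex*.074-ey*.094),.06],th+np.radians(55))
im=cv2.imread('pics/p6.png');h=cv2.cvtColor(im,cv2.COLOR_BGR2HSV);m=(h[:,:,1]>110)&(h[:,:,0]<14)&(h[:,:,2]>40)
for r in (5,40,70,95,260,280,300): i=np.where(m[r,280:380])[0]+280;print(r,i.mean().round(1) if len(i) else None,len(i))
print(px('p6',[[*(O+ex*.025+ey*k),.0305] for k in (.096,.07,.05,-.034,-.044)]))
"
```

```text
[ 0.53891823 -0.07489247  0.07705644] [3.14005553e+00 6.39261593e-04 1.66371564e+00] [-1.03220651  0.40070016 -0.41830915] [-0.09074748 -0.0609291  -0.02801479] 0.022639254265227088 13.8833
0.024825499291897313 -0.04437526700564306
units [-1.996  1.996  0.637] turn 5.837 t 13.93
5 322.0 13
40 322.0 15
70 322.0 13
95 322.0 13
260 321.5 12
280 330.0 17
300 None 0
[[321.67528321  26.04166467]
 [321.64684547  74.66483691]
 [321.62609912 110.1371871 ]
 [321.54825484 243.23621534]
 [321.53987167 257.56985206]]
```

Emit:
servo_tool --pt "-0.4 0.4 0 1 0.76" --pt "-0.9 0.9 0 2 0.76" --pt "-1.4 1.4 0 3 0.76" --pt "-1.8 1.8 0.2 4 0.76" --pt "-2 2 0.4 5 0.76" --pt "-2 2 0.6 5.84 0.76" --pt "-2 2 0.6 5.84 0.76" --pt "-2 2 0.6 5.84 0.76"

```text
time: 14.6
tool_pos: [0.5917, -0.1196, 0.0595]
ee_rot: [-3.138, 0.001, 1.054]
wrist_force: [-0.7, 0.0, -0.3]
width: 0.0226
finger_force: 0.0
```

```bash
python3 m.py p7; python3 -c "
from h import *
go([*(O+ex*.074-ey*.094),.0345],th+np.radians(55))"
```

```text
[ 0.59170241 -0.11959642  0.0595314 ] [-3.13801213e+00  8.57541799e-04  1.05432584e+00] [-0.69962579  0.04169297 -0.32157886] [-0.04968769 -0.05320038  0.030492  ] 0.022555007358814144 14.6
0.07325480615908615 -0.09376367824745428
units [0.003 0.018 1.033] turn 0.018 t 14.65
```

Emit:
servo_tool --pt "0 0.02 0.4 0 0.76" --pt "0 0.02 0.8 0 0.76" --pt "0 0.02 0.95 0 0.76" --pt "0 0.02 1.0 0 0.76" --pt "0 0.02 1.05 0 0.76" --pt "0 0.02 1.1 0 0.76" --pt "0 0.02 1.1 0 0.76"

```text
time: 15.23
tool_pos: [0.5933, -0.12, 0.0341]
ee_rot: [-3.142, -0.0, 1.052]
wrist_force: [0.0, 0.2, 0.4]
width: 0.0225
finger_force: 0.4
```

Emit:
servo_tool --pt "0 0 0.05 0 0.76" --pt "0 0 0.1 0 0.76" --pt "0 0 0.14 0 0.76" --pt "0 0 0.14 0 0.76"

```text
time: 15.57
tool_pos: [0.5936, -0.1204, 0.0305]
ee_rot: [3.141, 0.0, 1.052]
wrist_force: [-0.7, -0.6, -0.0]
width: 0.0228
finger_force: 0.0
```

Emit:
servo_tool --pt "0 0 0.04 0 0.76" --pt "0 0 0.08 0 0.76" --pt "0 0 0.08 0 0.76"

```text
time: 15.82
tool_pos: [0.5937, -0.1204, 0.0287]
ee_rot: [3.141, -0.0, 1.052]
wrist_force: [-0.1, -0.1, 1.7]
width: 0.0225
finger_force: 0.8
```

Emit:
servo_tool --pt "0 0 0.04 0 0.76" --pt "0 0 0.08 0 0.76" --pt "0 0 0.08 0 0.76"

```text
time: 16.07
tool_pos: [0.5939, -0.1204, 0.0283]
ee_rot: [3.14, -0.0, 1.052]
wrist_force: [-0.8, 0.5, 7.2]
width: 0.0225
finger_force: 3.7
```

Emit:
servo_tool --pt "0 0 0.05 0 0.76" --pt "0 0 0.1 0 0.76" --pt "0 0 0.15 0 0.76" --pt "0 0 0.15 0 0.76"

```text
time: 16.4
tool_pos: [0.5942, -0.1204, 0.0277]
ee_rot: [3.139, -0.0, 1.052]
wrist_force: [-7.2, 2.6, 18.5]
width: 0.0228
finger_force: 9.5
```

Emit:
servo_tool --pt "0 0 -0.1 0 0.76" --pt "0 0 -0.4 0 0.76" --pt "0 0 -1 0 0.76" --pt "0 0 -2 0 0.76" --pt "0 0 -3 0 0.76" --pt "0 0 -3 0 0.76" --pt "0 0 -3 0 0.76"

```text
time: 16.98
tool_pos: [0.5942, -0.1206, 0.099]
ee_rot: [3.139, -0.0, 1.052]
wrist_force: [-0.3, 0.3, -0.2]
width: 0.0224
finger_force: 0.0
```

```bash
python3 m.py p8; python3 -c "
from h import *
go([*(O+ex*.025+ey*.096),.065],th)
snap('side','sd8')
for z in (.0245,.0305): print(px('p8',[[*(O+ex*(.025+.819*k)+ey*(-.060-.574*k)),z] for k in (.02,.035,.05,.07)]).round(1).tolist(),px('sd8',[[*(O+ex*(.025+.819*k)+ey*(-.060-.574*k)),z] for k in (0,.03,.07)]).round(1).tolist())
"
```

```text
[ 0.59418315 -0.1205594   0.09903861] [ 3.13852969e+00 -4.22527426e-04  1.05201771e+00] [-0.29661456  0.33361968 -0.15121843] [ 0.00687178 -0.00091734 -0.04027578] 0.022424798703008807 16.9833
0.07563598813414071 -0.09495168455101992
units [ 5.104 -5.994  1.284] turn 9.163 t 17.03
[[265.9, 247.7], [285.8, 247.7], [305.7, 247.7], [332.2, 247.7]] [[317.1, 236.0], [332.4, 236.1], [352.8, 236.2]]
[[264.6, 249.8], [285.0, 249.8], [305.4, 249.8], [332.5, 249.8]] [[317.1, 233.2], [332.5, 233.3], [352.9, 233.4]]
```

Emit:
servo_tool --pt "0.5 -0.6 0 1 0.76" --pt "1.1 -1.3 0 2 0.76" --pt "1.7 -2 0 3 0.76" --pt "2.3 -2.7 0 4 0.76" --pt "2.9 -3.4 0 5 0.76" --pt "3.5 -4.1 0 6 0.76" --pt "4.1 -4.8 0 7 0.76" --pt "4.7 -5.5 0 8 0.76" --pt "5.1 -6 0.5 9.16 0.76" --pt "5.1 -6 1 9.16 0.76"

```text
time: 17.92
tool_pos: [0.5243, 0.0676, 0.071]
ee_rot: [-3.14, 0.002, 0.092]
wrist_force: [0.7, 0.0, 0.6]
width: 0.0228
finger_force: 0.0
```

Emit:
servo_tool --pt "0 0 0 0 0.76" --pt "0 0 0 0 0.76" --pt "0 0 0 0 0.76"

```text
time: 18.17
tool_pos: [0.5259, 0.0645, 0.072]
ee_rot: [3.141, 0.002, 0.093]
wrist_force: [-0.2, -0.4, -0.1]
width: 0.0222
finger_force: 0.0
```

```bash
python3 m.py p9; python3 -c "
from h import *
go([*(O+ex*.025+ey*.096),.0345],th)"
```

```text
[0.52592269 0.06452585 0.0719683 ] [3.14142911e+00 1.64357688e-03 9.27237171e-02] [-0.24487858 -0.36652057 -0.06213165] [ 0.01263839 -0.00644025  0.03022264] 0.02219809271197468 18.1667
0.024763329645224784 0.09564740774376802
units [-0.011 -0.021  1.525] turn -0.002 t 18.22
```

Emit:
servo_tool --pt "0 -0.02 0.4 0 0.76" --pt "0 -0.02 0.9 0 0.76" --pt "0 -0.02 1.3 0 0.76" --pt "0 -0.02 1.4 0 0.76" --pt "0 -0.02 1.45 0 0.76" --pt "0 -0.02 1.5 0 0.76" --pt "0 -0.02 1.53 0 0.76" --pt "0 -0.02 1.53 0 0.76"

```text
time: 18.88
tool_pos: [0.5265, 0.0653, 0.035]
ee_rot: [3.141, -0.001, 0.093]
wrist_force: [-1.0, -0.1, 0.7]
width: 0.0225
finger_force: 0.4
```

Emit:
servo_tool --pt "0 0 0.04 0 0.76" --pt "0 0 0.08 0 0.76" --pt "0 0 0.12 0 0.76" --pt "0 0 0.16 0 0.76" --pt "0 0 0.16 0 0.76"

```text
time: 19.3
tool_pos: [0.5264, 0.0655, 0.0302]
ee_rot: [3.142, -0.001, 0.093]
wrist_force: [-0.5, 0.3, 0.2]
width: 0.0225
finger_force: 0.2
```

Emit:
servo_tool --pt "0 0 0.04 0 0.76" --pt "0 0 0.08 0 0.76" --pt "0 0 0.12 0 0.76" --pt "0 0 0.16 0 0.76" --pt "0 0 0.16 0 0.76"

```text
time: 19.72
tool_pos: [0.5267, 0.0655, 0.0282]
ee_rot: [3.141, -0.001, 0.093]
wrist_force: [-2.9, 0.0, 9.1]
width: 0.0226
finger_force: 4.4
```

Emit:
servo_tool --pt "0 0 0.05 0 0.76" --pt "0 0 0.1 0 0.76" --pt "0 0 0.15 0 0.76" --pt "0 0 0.15 0 0.76"

```text
time: 20.05
tool_pos: [0.5271, 0.0656, 0.0276]
ee_rot: [3.141, -0.002, 0.093]
wrist_force: [-8.7, 1.0, 22.2]
width: 0.0223
finger_force: 11.1
```

Emit:
servo_tool --pt "0 0 -0.1 0 0.76" --pt "0 0 -0.4 0 0.76" --pt "0 0 -1 0 0.76" --pt "0 0 -2 0 0.76" --pt "-0.6 0.8 -3.2 0 0.76" --pt "-1.6 1.8 -4 0 0.76" --pt "-2.4 2.8 -4.6 0 0.76" --pt "-2.4 3.4 -4.6 0 0.76" --pt "-2.4 3.4 -4.6 0 0.76" --pt "-2.4 3.4 -4.6 0 0.76"

```text
time: 20.88
tool_pos: [0.4742, -0.025, 0.1374]
ee_rot: [-3.141, 0.0, 0.091]
wrist_force: [-0.2, -0.1, -0.3]
width: 0.0227
finger_force: 0.0
```

```bash
python3 m.py z1
python3 - <<'E'
from h import *
snap('side','z1s')
im=cv2.imread('pics/z1.png').astype(float);h=cv2.cvtColor(im.astype(np.uint8),cv2.COLOR_BGR2HSV)
W=lambda x,y,z:[*(O+ex*x/1e3+ey*y/1e3),z/1e3]
n=['corner','lineat-40','fence corner','plate-36,38','seat_a','seat_b','pipe end','bend']
P=px('z1',[W(61,48,20),W(61,-40,14),W(61,54,19),W(-11,48,20),W(25,96,24.5),W(74,-94,24.5),W(25,112,24.5),W(25,-60,24.5)])
for a,b in zip(n,P.round(1)):print(a,b)
# rectified top view at z=20mm : 1mm/px*4, map fixture coords
def rectify(f,z,x0,x1,y0,y1,k=4):
    X,Y=np.meshgrid(np.arange(x0,x1,1/k),np.arange(y0,y1,1/k))
    q=np.c_[X.ravel(),Y.ravel()]/1e3;w=np.c_[O+q[:,:1]*ex+q[:,1:]*ey,np.full(len(q),z/1e3)]
    m=px(f,w).reshape(*X.shape,2).astype(np.float32)
    return cv2.remap(cv2.imread('pics/'+f+'.png'),m[...,0],m[...,1],cv2.INTER_CUBIC).astype(float)
def sat(r):return r[:,:,2]-r[:,:,0]
r=rectify('z1',20,40,75,-25,60)
s=sat(r)
for y in (-20,-10,0,25,40): print('plate far edge at y',y,40+(s[int((y+25)*4)]>60).sum()/4)
for x in (42,48,55): v=s[:,int((x-40)*4)];i=np.where(v>60)[0];print('plate side at x',x,i.max()/4-25)
g=rectify('z1',14,50,75,-70,-29).mean(2);print('line',[(g[int((y+70)*4)].argmax()/4+50) for y in (-65,-55,-45,-35)])
g=rectify('z1',19,50,74,49,60).mean(2);print('line on fence',[(g[int((y-49)*4)].argmin()/4+50) for y in (51,54,57)])
for z in (24.5,30.5):
    r=sat(rectify('z1',z,5,45,60,125));print(z,'pipe x at y',[(y,(5+np.where(r[int((y-60)*4)]>50)[0][[0,-1]]/4).tolist() if (r[int((y-60)*4)]>50).any() else None) for y in (70,80,108,111,112,113,114,116,118,120,122,124)])
E
```

```text
[ 0.47416773 -0.0250327   0.13738743] [-3.14099371e+00  1.55692974e-04  9.10525371e-02] [-0.19768803 -0.10537575 -0.34482515] [-0.01533813  0.04178678 -0.02501103] 0.022665721181116556 20.8833
-0.03504273349653548 0.011252238093718366
corner [275.3 118.1]
lineat-40 [383.1 118.6]
fence corner [268.1 118.3]
plate-36,38 [278.1 206.7]
seat_a [217.5 164. ]
seat_b [454.9  99.8]
pipe end [198. 164.]
bend [407.9 163.7]
plate far edge at y -20 53.0
plate far edge at y -10 61.5
plate far edge at y 0 61.5
plate far edge at y 25 61.5
plate far edge at y 40 53.25
plate side at x 42 47.25
plate side at x 48 47.25
plate side at x 55 47.25
line [np.float64(61.25), np.float64(61.25), np.float64(61.25), np.float64(61.25)]
line on fence [np.float64(61.25), np.float64(61.25), np.float64(61.25)]
24.5 pipe x at y [(70, [21.5, 29.0]), (80, [21.5, 29.0]), (108, [22.0, 29.0]), (111, [22.0, 29.0]), (112, [21.75, 29.25]), (113, [5.0, 44.75]), (114, [5.0, 44.75]), (116, [5.0, 44.75]), (118, [5.0, 44.75]), (120, [5.0, 44.75]), (122, [5.0, 44.75]), (124, [5.0, 44.75])]
30.5 pipe x at y [(70, [21.75, 29.0]), (80, [21.75, 29.0]), (108, [22.25, 29.25]), (111, [5.0, 44.75]), (112, [5.0, 44.75]), (113, [5.0, 44.75]), (114, [5.0, 44.75]), (116, [5.0, 44.75]), (118, [5.0, 44.75]), (120, [5.0, 44.75]), (122, [5.0, 44.75]), (124, [5.0, 44.75])]
```

```bash
python3 -c "
from h import *
print(robot.close_job())"
```

```text
the job is handed in; nothing more can be done
None
```

I handed in the job at about 21 s of the 72 s allowed. The plate is flush against the fence with its far edge about 0.25 mm from the line. The pipe sits in both clips, judged home by a firm stop at the seated height (18 N at clip b, 22 N at clip a). The hand-in gave no verdict.

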